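Wedge a loose microscope stage off its base and hold it there

ROBOT

A 6-joint arm with a two-finger parallel gripper is mounted at the origin on the work surface. World frame = base frame: x ahead of the robot, y to its left, z up, the work surface at z = 0. Lengths are in mm, angles in rad, forces in N, time in s.
With the tool pointing down it reaches from about 375 to 900 mm from the base axis. Payload 3.1 kg.
Tool frame: the origin (TCP) lies midway between the tips of the shut fingers; the grasp point (between the pads) lies 19 mm behind it (pinch_z is the distance from the TCP to the grasp point, in mm); z points along the fingers, y is the direction in which the jaws open and shut (so a half turn about z gives the same grasp; the last joint's range is limited). The gripper opens to 85 mm and grips with 20 to 120 N. Pads are 22 mm wide; open, the fingers measure 114 mm over their backs; the gripper's body (76 mm by 85 mm) begins 54 mm behind the grasp point. The pads swing forward as they close: fully open they stand 13 mm farther back than shut.
Start: joints at [-1.393, 0.527, 1.433, -0, 1.181, -0.178], TCP at [217.734, -585.823, 200.81] pointing down, gripper open.
Joint ranges: [-3.08, 3.08], [-0.75, 2.2], [0.22, 2.44], [-1.43, 4.57], [0, 2.65], [-2.85, 2.85]. Speed limits (rad/s): [2.79, 2.79, 3.14, 3.14, 3.14, 3.14].

INTERFACE

Orientations are given as a unit quaternion [x, y, z, w].
In Python, from plant import * gives the robot as it stands.
- The arm moves only by the tool move_arm, never from a script. Its argument "moves" is a list of rows, each an object of numbers: "tx", "ty", "tz": the shift along the tool's x, y, z in m; "roll": the turn about the tool's z in rad. A call has exactly 10 rows; each row is the pose to reach, as a shift and turn from the pose commanded when the call began, along the tool's axes at that moment; what a row does not reach only later rows make up. A row lasts 1/8 s, in which the tool goes at most 62.5 mm and 10.7 degrees, less where a joint would pass 70% of its speed; a pose out of reach is approached as far as the arm can. A call with a gripper value outside its range is refused whole. "grip" is the gripper's target within -1 to 1 (shut at 1, half-way at 0, fully open at -1), set as the call begins (left out, the last holds). The fingers move at their own pace and stop on an object; "force" is the grip in N (left out, the last holds). Time passes only in rows, so rows that repeat a pose let the fingers close, or fill a call up. It gives the time, the measured TCP pose, the force and the opening at its end, in the units of the state.
- get_state(): the state, without advancing time (a new reading comes with each control period).
- get_image(name): name is "scene" or "top"; returns the picture (400x640x3 uint8, red, green, blue); there is no depth.
- camera_info(name): a dict with "fovy" (degrees; the focal length in pixels is half the picture's height over the tangent of half this angle, whatever the lens; pixels are square), "cx", "cy" (the principal point, pixels), "rvec" (rotation vector, rad) and "tvec" (3), from world to camera coordinates, as OpenCV has them. Camera axes: x right, y down, z forward; pixel columns grow to the right and rows downward; lengths in mm; the calibration is good to about 2 mm. A picture is of the moment at which its call begins. camera_info takes no time and is no camera call.
- sign_off(): hands the job in, once; it reports no verdict.
The state is a dict: "t": time; "qpos": joint angles; "joint_vel": joint speeds; "joint_efforts": joint torques, N m; "position": TCP position; "orientation": TCP orientation; "force": force on the tool from outside, world axes, zero at the start; "moment": the same for the moment, N m; "opening": finger opening in mm.
Only numpy, scipy, OpenCV 4.12 (cv2) and the standard library are available. Lean on these libraries where they do the work, as an engineer would, in place of code of your own. Each camera call takes 0.05 s, during which the arm holds its last target.

TASK

The white stage of the microscope stand is loose and has dropped onto the grey base. Take the one wooden wedge that is narrow enough to go between the stage's two feet and thick enough to lift it, set it on the base and push it thin end first under the middle of the stage's front edge until the stage just lifts off by about 4 mm (never more than a centimetre). Finish still gripping the wedge, which alone carries the stage, and leave the other wedges and things where they are.

Things in the scene. Friction and masses are not known exactly. Their poses are not given: they have to be found in the camera images.
- stand: microscope stand without head, fixed, placed anew each time: grey base plate 12 mm thick, 150 mm wide, reaching 110 mm in front of the origin and 160 mm behind; steel column 24 mm thick, 230 mm high, 135 mm behind it. Origin: on the table, below the middle of the stage's front edge. x level from the front towards the column (the way to push the wedge), y across, z up.
- stage (a joint): how far the stage has risen off the base, m: 0 = feet on the base, at most 0.04. It slides freely up and down and sinks by its weight (about 0.5 kg). White plate 110 mm deep, 100 mm wide, 9 mm thick, a solid foot down each side; between the feet an opening 38 mm wide and, stage down, 16 mm high above the base, open to the front, running along the stand's x.
- stage_lip (a point): middle of the lower front edge of the stage plate, the top of the opening: 28 mm above the table when the stage is down; moves up with the stage.
- wedge_narrow_grip (a point): beech wedge, narrow and thick, 26 mm wide, with a grip block (30 long, 20 wide, 50 mm high) at its thick end. Point: centre of the grip block, 25 mm above the underside; x to the thin end, y across, z up. The ramp falls evenly from 28 mm thick, 15 mm ahead of the point, to 4 mm at the thin end, 95 mm ahead. Fits and lifts; pushing takes 5 to 20 N; it does not slip back.
- wedge_wide_grip (a point): beech wedge, wide and thick, 50 mm wide, with a grip block (30 long, 20 wide, 50 mm high) at its thick end. Point: centre of the grip block, 25 mm above the underside; x to the thin end, y across, z up. The ramp falls evenly from 28 mm thick, 15 mm ahead of the point, to 4 mm at the thin end, 95 mm ahead. Too wide for the opening.
- wedge_flat_grip (a point): beech wedge, narrow and flat, 26 mm wide, with a grip block (30 long, 20 wide, 50 mm high) at its thick end. Point: centre of the grip block, 25 mm above the underside; x to the thin end, y across, z up. The ramp falls evenly from 10 mm thick, 15 mm ahead of the point, to 4 mm at the thin end, 95 mm ahead. Too thin to reach the underside of the stage.
- jar: bystander: clear jar with red lid, 52 mm across, 75 mm high; origin under its centre
- dish_a: bystander: clear dish, 84 mm across, 16 mm high; origin under its centre
- dish_b: bystander: glass dish, 84 mm across, 16 mm high; origin under its centre
- slide_box: bystander: blue box, 90 x 60 x 35 mm; origin under its centre
- magnifier: bystander: black hand magnifier lying flat, lens 60 mm across, handle reaching 118 mm along its -x; origin under the lens
- spatula: bystander: spatula lying flat along its x, 160 mm long; origin under its middle

How it is judged:
By the outcome, as a careful person would: the job done as asked, in the order asked, and still so for the second after the job is handed in, while the arm keeps its last pose, push and grip.
It also fails if it takes over 48 s, if anything falls off the work surface, if the arm or the gripper's body presses on something with over 40 N, if the wrist force passes 120 N, or if a joint passes its speed limit or range.

## Working session

There is one attempt and no reset: what is moved stays moved. The work goes in short steps, Python scripts to look and compute and a tool call to move; the robot and the scene stay as the last step left them, time stands still between calls to the robot, and variables do not carry over. Pictures are saved under pics/ and viewed, and the job is handed in when it is done.

Besides the shell and the picture viewer there is one more tool, called after "Call:" as name(argument=value, ...) on one line, values as JSON. move_arm: Moves the arm, as the interface text tells. Its arguments: {"type":"object","properties":{"moves":{"type":"array","items":{"type":"object","properties":{"tx":{"type":"number"},"ty":{"type":"number"},"tz":{"type":"number"},"roll":{"type":"number"}}}},"grip":{"type":"number"},"force":{"type":"number"}},"required":["moves"]}

```bash
mkdir -p pics; python3 - <<'E'
from plant import *
import cv2
for n in("scene","top"):
    im=get_image(n); cv2.imwrite(f"pics/{n}0.png",im[:,:,::-1]); print(n,camera_info(n))
print(get_state())
E
```

```text
scene {'fovy': 52.730455299815226, 'cx': 323.74159297015797, 'cy': 191.91279284404618, 'rvec': array([ 1.75502182,  1.63579318, -0.77693654]), 'tvec': array([ 1.10749680e+00, -2.92032056e+02,  1.64853428e+03])}
top {'fovy': 48.408257390986364, 'cx': 324.91708312082346, 'cy': 200.2691013359447, 'rvec': array([ 2.09355061, -2.14700214,  0.18413639]), 'tvec': array([ -22.47300517,  542.45493824, 1660.66290598])}
{'t': 0.1, 'qpos': array([-1.39350772e+00,  5.28394792e-01,  1.43381108e+00, -9.78757863e-06,
        1.18140720e+00, -1.78448042e-01]), 'joint_vel': array([ 0.00096183, -0.00170192, -0.00444286,  0.00042483,  0.00030522,
        0.00023147]), 'joint_efforts': array([-1.57557283e-04, -4.43304849e+01, -1.78586143e+01, -2.51370057e-04,
        3.87762513e-03,  2.56483884e-05]), 'position': array([ 217.60059312, -585.12133293,  199.90653879]), 'orientation': array([ 9.84222259e-01,  1.76933673e-01, -3.93992908e-06, -1.01020876e-03]), 'force': array([0.66568409, 0.44758798, 0.02553685]), 'moment': array([ 0.03418312, -0.02451451, -0.0033276 ]), 'opening': 85.14018116713584}
```

View pics/scene0.png

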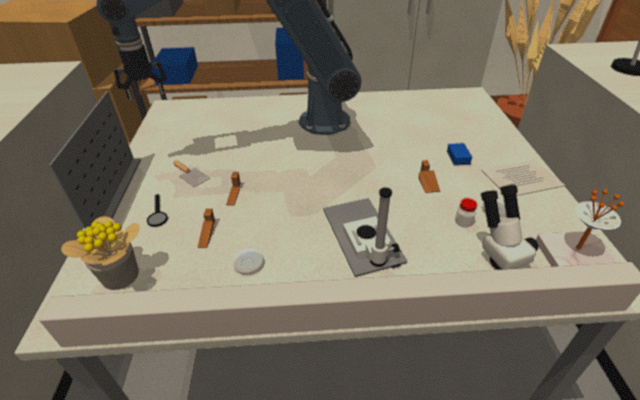

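View pics/top0.png

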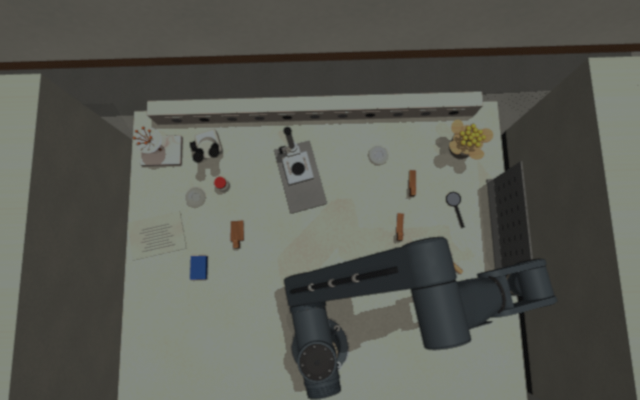

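```bash
cat > h.py <<'E'
import numpy as np,cv2
from plant import *
def cam(n):
    c=camera_info(n); f=200/np.tan(np.radians(c['fovy']/2))
    return np.array([[f,0,c['cx']],[0,f,c['cy']],[0,0,1]]),np.array(c['rvec'],float),np.array(c['tvec'],float)
def ray(n,u,v,z):
    K,r,t=cam(n);R=cv2.Rodrigues(r)[0];d=R.T@np.linalg.inv(K)@[u,v,1];o=-R.T@t
    return o+d*(z-o[2])/d[2]
def proj(n,P):
    K,r,t=cam(n);return cv2.projectPoints(np.array(P,float).reshape(-1,1,3),r,t,K,None)[0].reshape(-1,2)
def crop(img,x,y,w,h,s,name):
    c=cv2.resize(img[y:y+h,x:x+w],None,fx=s,fy=s,interpolation=cv2.INTER_CUBIC)
    cv2.imwrite('pics/'+name,c[:,:,::-1])
E
python3 - <<'E'
from h import *
s=get_image("scene");t=get_image("top")
a=cv2.resize(s[165:265,190:260],None,fx=6,fy=6,interpolation=cv2.INTER_CUBIC)
crop(s,180,160,80,95,6,"s_w.png");crop(s,310,180,100,100,6,"s_st.png")
crop(t,380,160,50,90,6,"t_w.png");crop(t,265,120,70,100,6,"t_st.png")
E
```

```text
(no output)
```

View pics/s_w.png

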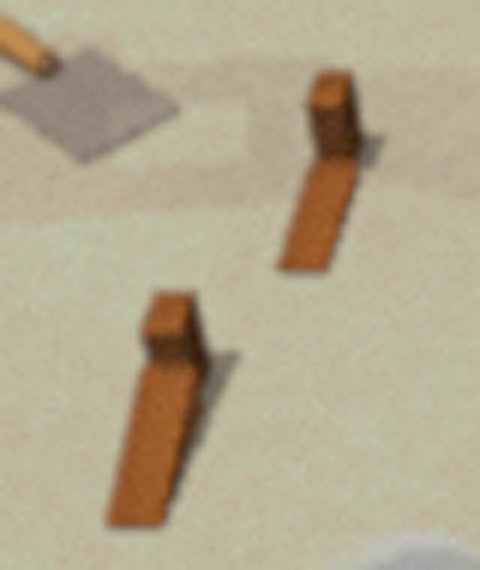

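View pics/t_w.png

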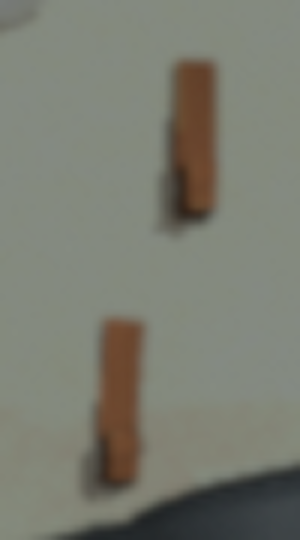

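View pics/t_st.png

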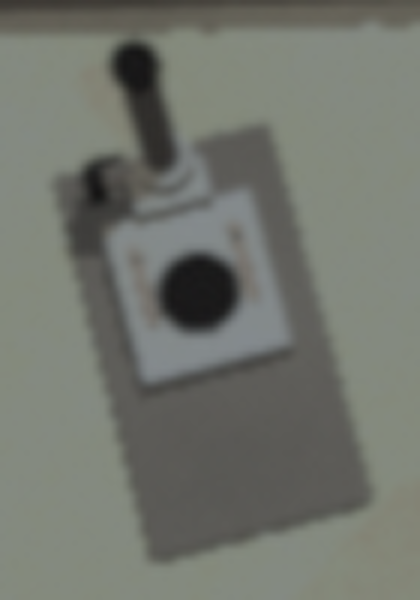

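View pics/s_st.png

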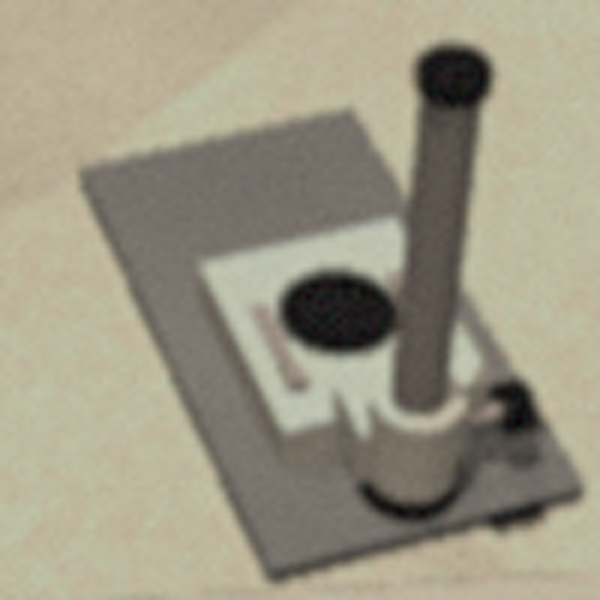

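```bash
cat > fit.py <<'E'
from h import *
from scipy.optimize import least_squares
def fit(obs,x0):
    # obs: list (cam, local xyz, crop px, off, scale)
    def W(p,L):
        c,s=np.cos(p[2]),np.sin(p[2]);return [p[0]+c*L[0]-s*L[1],p[1]+s*L[0]+c*L[1],L[2]]
    def f(p):
        r=[]
        for n,L,px in obs: r+=list(proj(n,[W(p,L)])[0]-px)
        return np.array(r)
    o=least_squares(f,x0,x_scale=[100,100,1],loss='soft_l1');return o.x,f(o.x).reshape(-1,2).round(1)
def P(px,off,s=6): return (np.array(px)+.5)/s-.5+np.array(off)
E
python3 - <<'E'
from fit import *
T=(265,120);S=(310,180)
obs=[("top",(-110,75,12),P((150,562),T)),("top",(-110,-75,12),P((372,500),T)),("top",(160,-75,12),P((268,124),T)),("top",(160,75,12),P((56,180),T)),
("top",(0,50,37),P((145,386),T)),("top",(0,-50,37),P((294,347),T)),
("scene",(-110,-75,12),P((81,172),S)),("scene",(-110,75,12),P((352,108),S)),("scene",(160,75,12),P((583,490),S)),("scene",(160,-75,12),P((272,572),S)),
("scene",(0,-50,37),P((200,263),S))]
x0=[*ray("top",303,184,30)[:2],0.2]
a=fit(obs,x0);print("stand",a[0],np.degrees(a[0][2]),a[1].tolist())
for n in("top","scene"):
    b=fit([o for o in obs if o[0]==n],x0);print(n,b[0])
T=(380,160);S=(180,160)
ob=[("scene",(-15,-10,50),P((158,292),S)),("scene",(-15,10,50),P((195,292),S)),("scene",(15,-10,50),P((143,335),S)),("scene",(15,10,50),P((188,337),S)),
("scene",(95,-13,2),P((107,522),S)),("scene",(95,13,2),P((165,522),S)),
("top",(95,13,4),P((177,62),T)),("top",(95,-13,4),P((215,62),T)),("top",(-15,10,50),P((186,210),T)),("top",(-15,-10,50),P((212,208),T))]
x0=[*ray("top",412,190,50)[:2],0]
a=fit(ob,x0);print("wedge",a[0],np.degrees(a[0][2]),a[1].tolist())
for n in("top","scene"):
    b=fit([o for o in ob if o[0]==n],x0);print(n,b[0])
s=get_state();from scipy.spatial.transform import Rotation as R
print(R.from_quat(s['orientation']).as_matrix().round(3))
E
```

```text
stand [6.27550531e+02 5.81065991e+01 2.39947550e-01] 13.747981921905225 [[-0.3, -0.5], [-0.3, -0.1], [-0.5, -1.0], [-1.2, -0.9], [-0.8, -0.7], [-0.9, -0.8], [-1.0, -1.4], [-0.3, -0.8], [0.2, -1.0], [-1.4, -0.6], [-0.9, -0.1]]
top [6.24728082e+02 5.55876038e+01 2.37212579e-01]
scene [6.30443452e+02 5.97802826e+01 2.41122087e-01]
wedge [ 5.72199168e+02 -3.72810842e+02 -1.11086834e-01] -6.364806749553856 [[-0.3, -0.9], [0.3, -0.8], [-0.6, -1.0], [-1.2, -1.2], [-0.1, 0.1], [-0.6, 0.3], [-1.1, -0.8], [-0.9, -0.3], [-1.3, -0.8], [-0.4, -0.0]]
top [ 5.70144552e+02 -3.76092054e+02 -1.13266259e-01]
scene [ 5.74732063e+02 -3.71316447e+02 -1.09311587e-01]
[[ 0.937  0.348 -0.   ]
 [ 0.348 -0.937  0.001]
 [ 0.    -0.001 -1.   ]]
```

Call:
move_arm(moves=[{"tx":0.055,"ty":-0.01,"tz":0,"roll":0.1},{"tx":0.11,"ty":-0.02,"tz":0,"roll":0.2},{"tx":0.165,"ty":-0.03,"tz":0,"roll":0.3},{"tx":0.22,"ty":-0.04,"tz":0.01,"roll":0.4},{"tx":0.275,"ty":-0.05,"tz":0.02,"roll":0.467},{"tx":0.33,"ty":-0.062,"tz":0.04,"roll":0.467},{"tx":0.38,"ty":-0.071,"tz":0.06,"roll":0.467},{"tx":0.406,"ty":-0.076,"tz":0.08,"roll":0.467},{"tx":0.406,"ty":-0.076,"tz":0.08,"roll":0.467},{"tx":0.406,"ty":-0.076,"tz":0.08,"roll":0.467}], grip=-1)

```text
t: 1.45
position: [571.4, -373.7, 121.0]
orientation: [0.998, -0.056, -0.0, 0.0]
force: [-1.4, 0.1, 0.6]
opening: 85.6
```

```bash
python3 - <<'E'
from fit import *
s=get_state();print(s['t'],s['position'],s['orientation'],s['force'],s['opening'])
i=get_image("scene");t=get_image("top")
p=s['position'];print(proj("scene",[p]),proj("top",[p]))
crop(i,150,120,120,130,4,"s1.png");crop(t,360,130,110,120,4,"t1.png")
E
```

```text
1.45 [ 571.42288959 -373.6804073   120.97459436] [ 9.98452989e-01 -5.56017039e-02 -1.77466367e-04  2.20123305e-04] [-1.3727109   0.06993     0.58450663] 85.60221184290268
[[202.32073862 191.85797708]] [[415.84643648 186.47231657]]
```

View pics/s1.png

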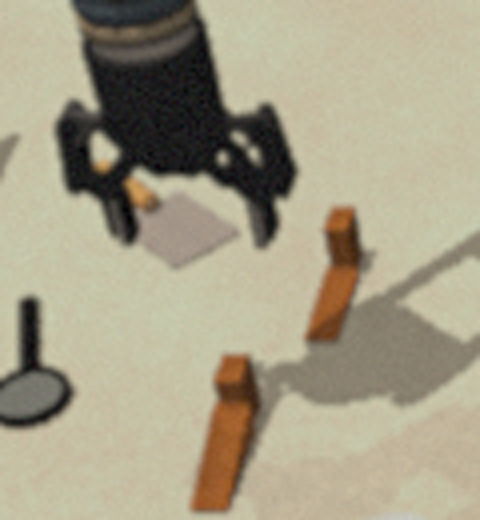

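View pics/t1.png

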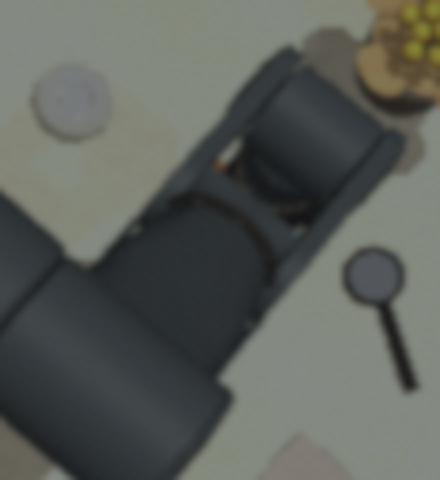

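```bash
python3 - <<'E'
from fit import *
for z in (0,50,121,134,140): print(z,proj("scene",[[571.4,-373.7,z]]),proj("scene",[[571.4-4,-373.7+40,z],[571.4-4,-373.7-44,z]]).tolist())
E
```

```text
0 [[210.69857325 223.16726143]] [[224.47713722938755, 221.50083947970901], [195.92249339036425, 223.02508173214156]]
50 [[207.36922752 210.73158859]] [[221.53983349001328, 209.06975925405402], [192.18947314995364, 210.59859443702905]]
121 [[202.31307963 191.8460159 ]] [[217.08028615126665, 190.1963312203991], [186.52068438387852, 191.72831593766568]]
134 [[201.34231665 188.22005099]] [[216.22423694801807, 186.57341126832154], [185.43235219840764, 188.10547298353035]]
140 [[200.88933011 186.52806916]] [[215.8247977935491, 184.88292890250065], [184.92451054498383, 186.414968392667]]
```

```bash
python3 - <<'E'
from fit import *
print(proj("scene",[[0,0,0],[-60,0,0],[60,0,0],[0,-60,0],[0,60,0]]).tolist()); print(proj("top",[[0,0,0],[-60,0,0],[60,0,0],[0,-60,0],[0,60,0]]).tolist())
i=get_image("scene");t=get_image("top")
crop(i,270,60,110,90,6,"s2.png");crop(i,155,110,80,110,5,"s3.png");crop(t,260,160,110,90,6,"t2.png")
cv2.imwrite("pics/top1.png",t[:,:,::-1])
cv2.imwrite("pics/scene1.png",i[:,:,::-1])
E
```

```text
[[324.0126751981018, 120.43204397584243], [323.0828193889925, 113.22674319269332], [324.9958448872536, 128.0504653072092], [309.33631925853234, 121.0698390718645], [338.6445265082026, 119.79618293174323]]
[[318.89598533732965, 345.6067721178251], [319.2448999178362, 362.477875469167], [318.55164789640304, 328.9569876772454], [334.96853478837306, 345.2320515576087], [302.8328504759481, 345.9812731832859]]
```

View pics/scene1.png

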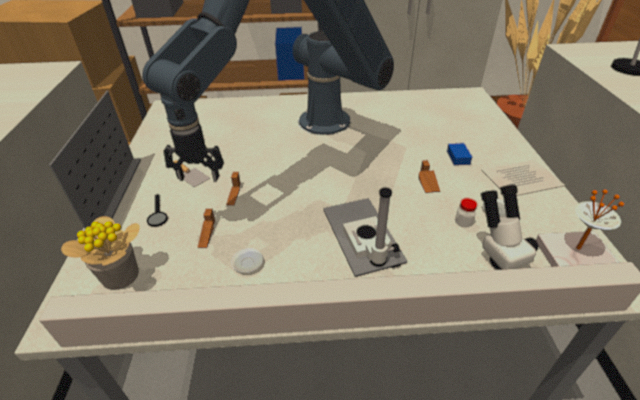

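View pics/s3.png

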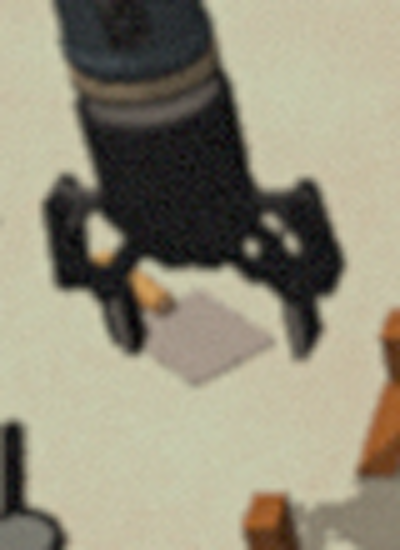

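View pics/top1.png

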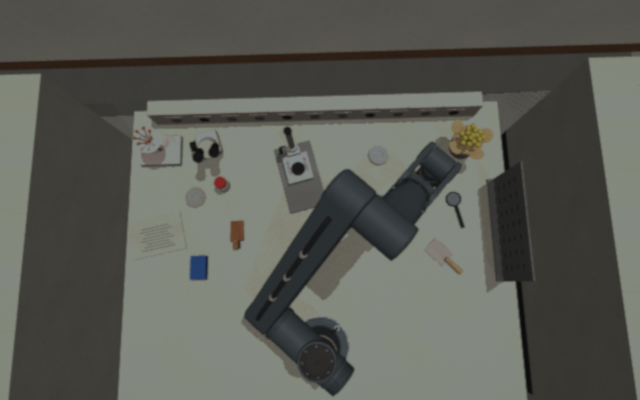

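Call:
move_arm(moves=[{"tz":0.02},{"tz":0.04},{"tz":0.05},{"tz":0.05},{"tz":0.05},{"tz":0.05},{"tz":0.05},{"tz":0.05},{"tz":0.05},{"tz":0.05}])

```text
invalid input
```

```bash
python3 - <<'E'
from fit import *
s=get_state();print(s['t'],s['position'],s['orientation'],s['force'],s['opening'],s['qpos'])
i=get_image("scene")
p=s['position'];print(proj("scene",[p]),proj("scene",[p+[0,0,13]]))
crop(i,165,130,70,120,5,"s4.png")
E
```

```text
1.65 [ 571.30219352 -374.51308479  121.88528694] [ 9.98405207e-01 -5.64482700e-02  5.72650153e-04  5.55137505e-04] [-0.2509847  -0.07337002  0.30151224] 85.20168556581002 [-7.43412385e-01  6.91499526e-01  1.34568181e+00 -1.48062357e-04
  1.10282168e+00  9.40407243e-01]
[[201.95657618 191.59312004]] [[200.98266914 187.96352821]]
```

View pics/s4.png

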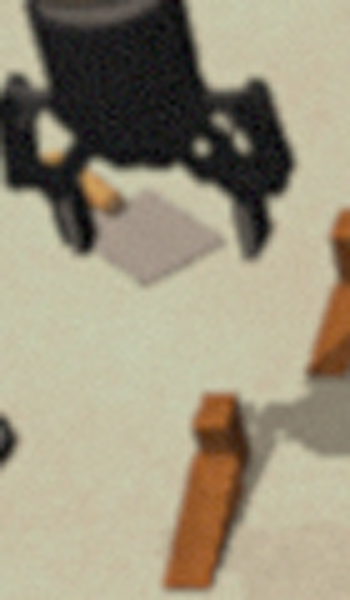

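Call:
move_arm(moves=[{"tx":0,"ty":0,"tz":0.02,"roll":0},{"tx":0,"ty":0,"tz":0.04,"roll":0},{"tx":0,"ty":0,"tz":0.05,"roll":0},{"tx":0,"ty":0,"tz":0.05,"roll":0},{"tx":0,"ty":0,"tz":0.05,"roll":0},{"tx":0,"ty":0,"tz":0.05,"roll":0},{"tx":0,"ty":0,"tz":0.05,"roll":0},{"tx":0,"ty":0,"tz":0.05,"roll":0},{"tx":0,"ty":0,"tz":0.05,"roll":0},{"tx":0,"ty":0,"tz":0.05,"roll":0}])

```text
t: 2.95
position: [571.8, -373.2, 70.9]
orientation: [0.998, -0.056, 0.0, 0.0]
force: [-0.2, 0.3, 0.0]
opening: 85.1
```

```bash
python3 - <<'E'
from fit import *
s=get_state();print(s['t'],s['position'],s['force'])
i=get_image("scene")
p=s['position'];print(proj("scene",[p]),proj("scene",[p+[0,0,13]]))
crop(i,165,130,70,120,5,"s5.png")
E
```

```text
2.95 [ 571.83502189 -373.18088041   70.85155923] [-0.22509759  0.27714459  0.02065582]
[[206.08563564 205.43254326]] [[205.16956589 202.00717775]]
```

View pics/s5.png

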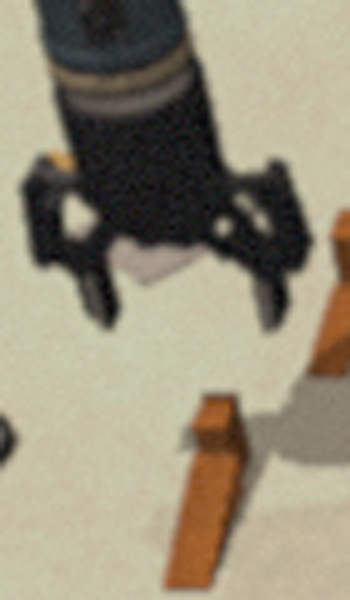

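Call:
move_arm(moves=[{"tx":0,"ty":0,"tz":0.02,"roll":0},{"tx":0,"ty":0,"tz":0.035,"roll":0},{"tx":0,"ty":0,"tz":0.05,"roll":0},{"tx":0,"ty":0,"tz":0.057,"roll":0},{"tx":0,"ty":0,"tz":0.057,"roll":0},{"tx":0,"ty":0,"tz":0.057,"roll":0},{"tx":0,"ty":0,"tz":0.057,"roll":0},{"tx":0,"ty":0,"tz":0.057,"roll":0},{"tx":0,"ty":0,"tz":0.057,"roll":0},{"tx":0,"ty":0,"tz":0.057,"roll":0}])

```text
t: 4.25
position: [571.9, -373.2, 14.0]
orientation: [0.998, -0.056, 0.0, 0.0]
force: [0.5, 0.8, 0.3]
opening: 85.4
```

```bash
python3 - <<'E'
from fit import *
s=get_state();print(s['t'],s['position'],s['force'])
i=get_image("scene")
p=s['position'];print(proj("scene",[p]),proj("scene",[p+[0,0,13]]))
crop(i,165,140,70,110,5,"s6.png")
E
```

```text
4.25 [ 571.85865458 -373.17470674   13.95439175] [0.5408824  0.7975017  0.26717751]
[[209.94426569 219.862803  ]] [[209.08392115 216.64581973]]
```

View pics/s6.png

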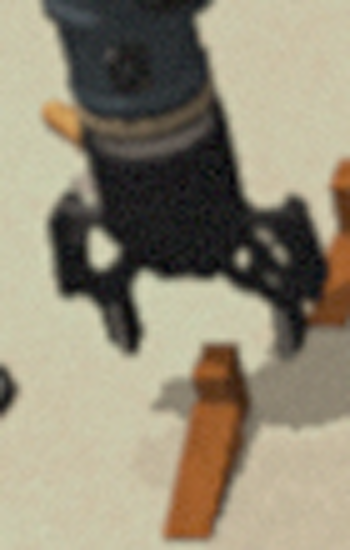

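Call:
move_arm(moves=[{"tx":0,"ty":0,"tz":0,"roll":0},{"tx":0,"ty":0,"tz":0,"roll":0},{"tx":0,"ty":0,"tz":0,"roll":0},{"tx":0,"ty":0,"tz":0,"roll":0},{"tx":0,"ty":0,"tz":0,"roll":0},{"tx":0,"ty":0,"tz":0,"roll":0},{"tx":0,"ty":0,"tz":0,"roll":0},{"tx":0,"ty":0,"tz":0,"roll":0},{"tx":0,"ty":0,"tz":0,"roll":0},{"tx":0,"ty":0,"tz":0,"roll":0}], grip=0.3, force=20)

```text
t: 5.55
position: [571.8, -373.2, 13.8]
orientation: [0.998, -0.056, 0.0, 0.0]
force: [-0.0, -0.3, -0.6]
opening: 29.6
```

```bash
python3 - <<'E'
from fit import *
s=get_state();print(s['t'],s['position'],s['force'],s['opening'])
i=get_image("scene")
p=s['position'];print(proj("scene",[p]),proj("scene",[p+[0,0,13]]))
crop(i,165,140,70,110,5,"s7.png")
E
```

```text
5.55 [ 571.8435556  -373.16715237   13.80202079] [-0.0035847  -0.31448387 -0.57672111] 29.60969292642321
[[209.95764968 219.89654305]] [[209.09748005 216.68009832]]
```

View pics/s7.png

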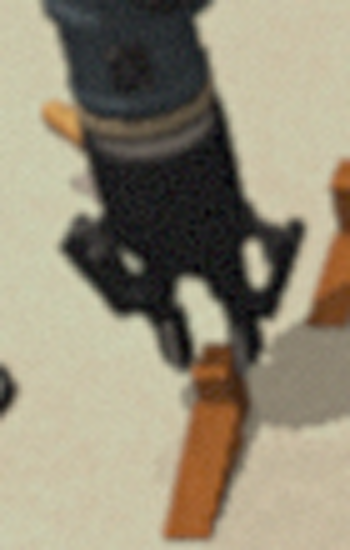

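```bash
python3 - <<'E'
from fit import *
i=get_image("scene")
for _ in range(7): i=i  # no more calls
crop(i,190,190,34,40,14,"s8.png")
print(proj("scene",[[571.8+15,-373.2,50],[571.8-15,-373.2,50]]))
E
```

```text
[[206.7029081  214.36831434]
 [208.32651193 207.33358141]]
```

View pics/s8.png

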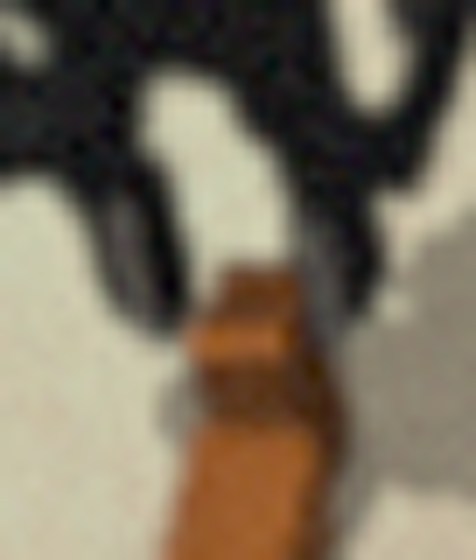

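Call:
move_arm(moves=[{"tx":0,"ty":0,"tz":0,"roll":0},{"tx":0,"ty":0,"tz":0,"roll":0},{"tx":0,"ty":0,"tz":0,"roll":0},{"tx":0,"ty":0,"tz":0,"roll":0},{"tx":0,"ty":0,"tz":0,"roll":0},{"tx":0,"ty":0,"tz":0,"roll":0},{"tx":0,"ty":0,"tz":0,"roll":0},{"tx":0,"ty":0,"tz":0,"roll":0},{"tx":0,"ty":0,"tz":0,"roll":0},{"tx":0,"ty":0,"tz":0,"roll":0}], grip=0.65, force=20)

```text
t: 6.9
position: [571.9, -373.2, 13.9]
orientation: [0.998, -0.056, 0.0, 0.0]
force: [-0.7, 0.2, 1.8]
opening: 18.9
```

```bash
python3 - <<'E'
from fit import *
s=get_state();print(s['t'],s['position'],s['force'],s['moment'],s['opening'])
i=get_image("scene")
crop(i,180,180,50,60,10,"s9.png")
E
```

```text
6.9 [ 571.85765485 -373.23568438   13.89150615] [-0.74628027  0.1779497   1.77187265] [ 0.02738579  0.06962704 -0.02224425] 18.918701791124516
```

View pics/s9.png

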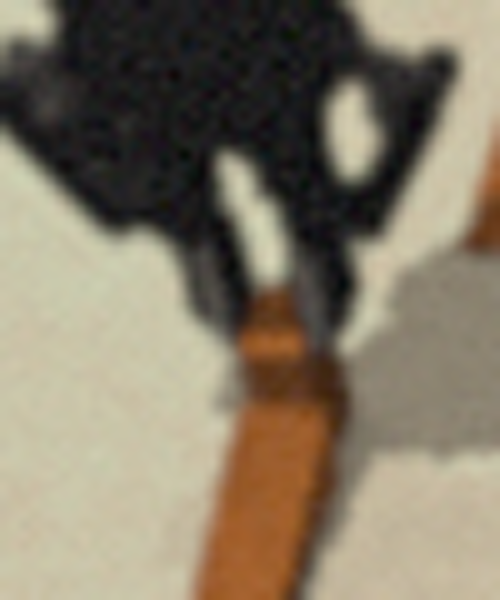

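Call:
move_arm(moves=[{"tx":0,"ty":0,"tz":0,"roll":0},{"tx":0,"ty":0,"tz":0,"roll":0},{"tx":0,"ty":0,"tz":0,"roll":0},{"tx":0,"ty":0,"tz":0,"roll":0},{"tx":0,"ty":0,"tz":0.003,"roll":0},{"tx":0,"ty":0,"tz":0.006,"roll":0},{"tx":0,"ty":0,"tz":0.01,"roll":0},{"tx":0,"ty":0,"tz":0.01,"roll":0},{"tx":0,"ty":0,"tz":0.01,"roll":0},{"tx":0,"ty":0,"tz":0.01,"roll":0}], grip=-0.2)

```text
t: 8.2
position: [571.9, -373.2, 3.9]
orientation: [0.998, -0.056, 0.0, 0.0]
force: [0.7, -0.2, 0.5]
opening: 51.0
```

```bash
python3 - <<'E'
from fit import *
s=get_state();print(s['t'],s['position'],s['force'],s['moment'],s['opening'])
i=get_image("scene")
crop(i,170,170,70,80,8,"s10.png")
E
```

```text
8.2 [ 571.93257427 -373.19350237    3.90684167] [ 0.72497958 -0.19436553  0.46331145] [-0.02912457 -0.02927227 -0.01139292] 51.044074474096625
```

View pics/s10.png

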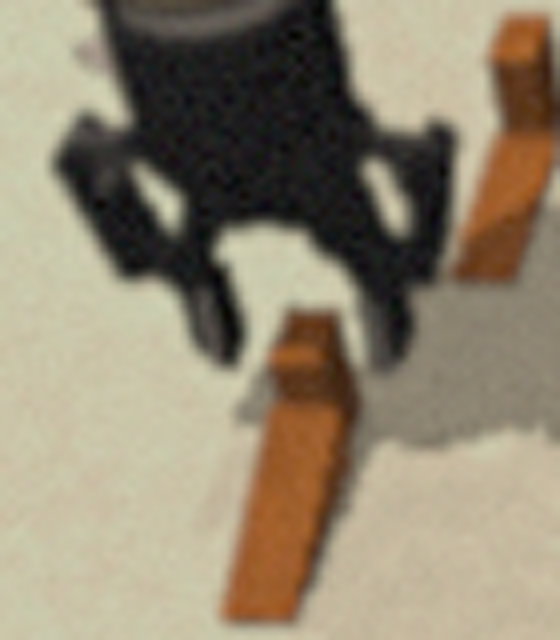

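Call:
move_arm(moves=[{"tx":0,"ty":0,"tz":0,"roll":0},{"tx":0,"ty":0,"tz":0,"roll":0},{"tx":0,"ty":0,"tz":0,"roll":0},{"tx":0,"ty":0,"tz":0,"roll":0},{"tx":0,"ty":0,"tz":0,"roll":0},{"tx":0,"ty":0,"tz":0,"roll":0},{"tx":0,"ty":0,"tz":0,"roll":0},{"tx":0,"ty":0,"tz":0,"roll":0},{"tx":0,"ty":0,"tz":0,"roll":0},{"tx":0,"ty":0,"tz":0,"roll":0}], grip=1, force=60)

```text
t: 9.5
position: [572.0, -373.4, 4.0]
orientation: [0.998, -0.056, 0.0, 0.0]
force: [0.5, 0.2, 4.6]
opening: 18.4
```

```bash
python3 - <<'E'
from fit import *
s=get_state();print(s['t'],s['position'],s['force'],s['moment'],s['opening'])
i=get_image("scene")
crop(i,185,180,45,60,10,"s11.png")
E
```

```text
9.5 [ 571.98227623 -373.35408578    4.04362737] [0.46158301 0.16010312 4.64387964] [-0.02747752  0.06351999  0.01345768] 18.398338497452194
```

View pics/s11.png

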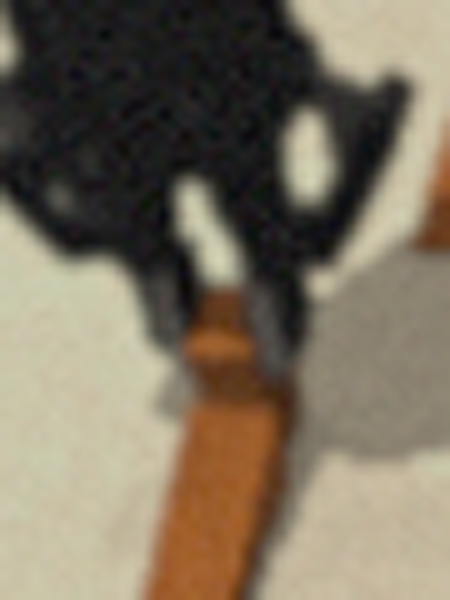

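Call:
move_arm(moves=[{"tx":0,"ty":0,"tz":-0.01,"roll":0},{"tx":0,"ty":0,"tz":-0.02,"roll":0},{"tx":0,"ty":0,"tz":-0.035,"roll":0},{"tx":0,"ty":0,"tz":-0.05,"roll":0},{"tx":0,"ty":0,"tz":-0.065,"roll":0},{"tx":0,"ty":0,"tz":-0.08,"roll":0},{"tx":0,"ty":0,"tz":-0.08,"roll":0},{"tx":0,"ty":0,"tz":-0.08,"roll":0},{"tx":0,"ty":0,"tz":-0.08,"roll":0},{"tx":0,"ty":0,"tz":-0.08,"roll":0}], force=80)

```text
t: 10.8
position: [571.5, -372.8, 83.1]
orientation: [0.998, -0.056, -0.001, -0.0]
force: [0.6, 0.9, -0.4]
opening: 17.9
```

```bash
python3 - <<'E'
from fit import *
s=get_state();print(s['t'],s['position'],s['orientation'],s['force'],s['moment'],s['opening'])
i=get_image("scene")
crop(i,170,150,70,80,8,"s12.png")
E
```

```text
10.8 [ 571.50304895 -372.84778645   83.07497352] [ 9.98453469e-01 -5.55897943e-02 -5.16157998e-04 -4.23062230e-04] [ 0.55304567  0.94451047 -0.43111419] [0.0135101  0.02087069 0.01943845] 17.880260873434718
```

View pics/s12.png

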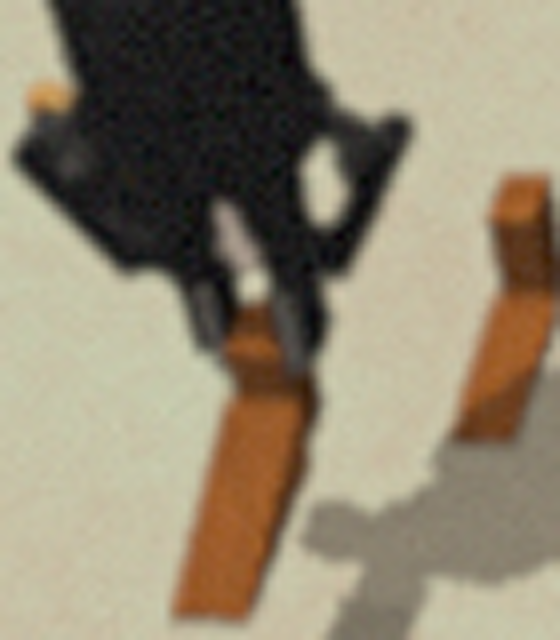

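Call:
move_arm(moves=[{"tx":-0.009,"ty":-0.04,"tz":0,"roll":-0.04},{"tx":-0.019,"ty":-0.085,"tz":0,"roll":-0.08},{"tx":-0.03,"ty":-0.135,"tz":0,"roll":-0.12},{"tx":-0.042,"ty":-0.185,"tz":0,"roll":-0.17},{"tx":-0.054,"ty":-0.235,"tz":0,"roll":-0.22},{"tx":-0.066,"ty":-0.285,"tz":0,"roll":-0.26},{"tx":-0.077,"ty":-0.335,"tz":0,"roll":-0.3},{"tx":-0.087,"ty":-0.375,"tz":0,"roll":-0.33},{"tx":-0.092,"ty":-0.399,"tz":0,"roll":-0.352},{"tx":-0.092,"ty":-0.399,"tz":0,"roll":-0.352}])

```text
t: 12.1
position: [524.2, 35.2, 83.8]
orientation: [0.993, 0.122, -0.0, -0.0]
force: [1.1, -0.1, -0.9]
opening: 18.0
```

```bash
python3 - <<'E'
from fit import *
s=get_state();print(s['t'],s['position'],s['orientation'],s['force'],s['moment'],s['opening'])
i=get_image("scene");t=get_image("top")
crop(i,290,130,110,140,5,"s13.png");crop(t,265,120,90,120,5,"t13.png")
E
```

```text
12.1 [524.21400247  35.24562171  83.80147266] [ 9.92572601e-01  1.21653497e-01 -2.24134259e-04 -8.79938154e-05] [ 1.07612397 -0.12707549 -0.85184048] [-0.00820546  0.03453439  0.00573695] 17.973686099245903
```

View pics/s13.png

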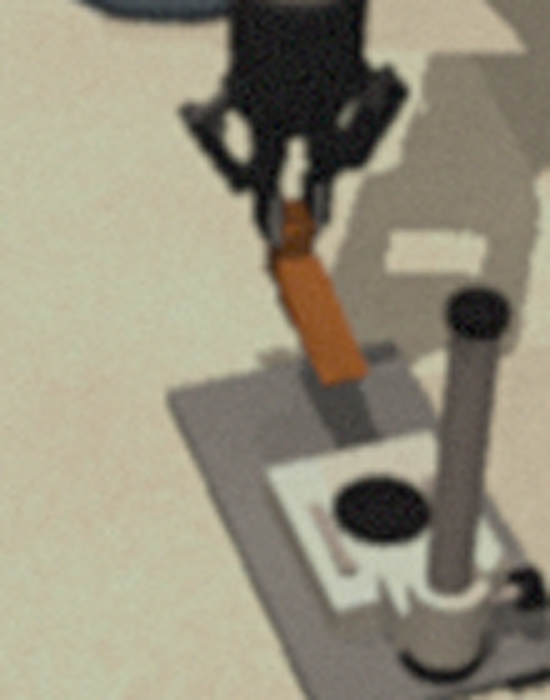

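View pics/t13.png

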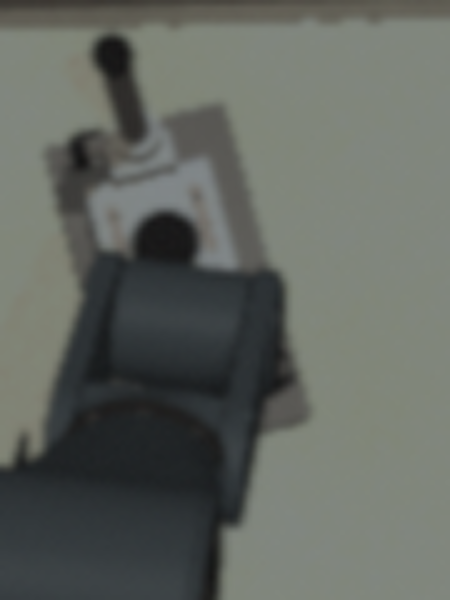

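```bash
python3 - <<'E'
from fit import *
S=np.array([630.44,59.78]);a=.2411;u=np.array([np.cos(a),np.sin(a)]);v=np.array([-u[1],u[0]])
for nm,px,z in (("tipL",(322,383),81),("tipR",(367,375),81),("rampTopL",(276,258),108),("rampTopR",(313,250),108),("blkbackL",(284,203),130),("blkbackR",(309,205),130)):
    q=P(px,(290,130),5);w=ray("scene",*q,z);d=w[:2]-S;print(nm,w.round(1),"along",d@u,"across",d@v)
E
```

```text
tipL [619.1  44.3  81. ] along -14.683776803576377 across -12.320065789306438
tipR [614.4  70.2  81. ] along -13.05063713619325 across 13.939023838915766
rampTopL [539.4  26.4 108. ] along -96.37431619232585 across -10.725264994478135
rampTopR [533.7  48.6 108. ] along -96.63364655242633 across 12.198558402630065
blkbackL [516.2  33.  130. ] along -117.28985362528825 across 1.2397924191076086
blkbackR [519.3  47.2 130. ] along -110.894944133884 across 14.313188807386084
```

Call:
move_arm(moves=[{"tx":0,"ty":0.001,"tz":0.02,"roll":0.004},{"tx":0,"ty":0.001,"tz":0.04,"roll":0.004},{"tx":0,"ty":0.001,"tz":0.052,"roll":0.004},{"tx":0,"ty":0.001,"tz":0.058,"roll":0.004},{"tx":0,"ty":0.001,"tz":0.061,"roll":0.004},{"tx":0,"ty":0.001,"tz":0.063,"roll":0.004},{"tx":0,"ty":0.001,"tz":0.065,"roll":0.004},{"tx":0,"ty":0.001,"tz":0.066,"roll":0.004},{"tx":0,"ty":0.001,"tz":0.067,"roll":0.004},{"tx":0,"ty":0.001,"tz":0.067,"roll":0.004}])

```text
t: 13.45
position: [524.9, 32.7, 16.8]
orientation: [0.993, 0.118, 0.0, -0.0]
force: [-0.3, -0.7, -0.3]
opening: 17.6
```

```bash
python3 - <<'E'
from fit import *
s=get_state();print(s['t'],s['position'],s['orientation'],s['force'],s['moment'],s['opening'])
i=get_image("scene")
crop(i,315,160,70,90,8,"s14.png")
E
```

```text
13.45 [524.91528232  32.68250875  16.82100672] [ 9.92992319e-01  1.18178905e-01  3.09470017e-06 -2.79446597e-06] [-0.31818626 -0.68609251 -0.25635631] [-0.02531337  0.00878804 -0.07350907] 17.567549504763306
```

View pics/s14.png

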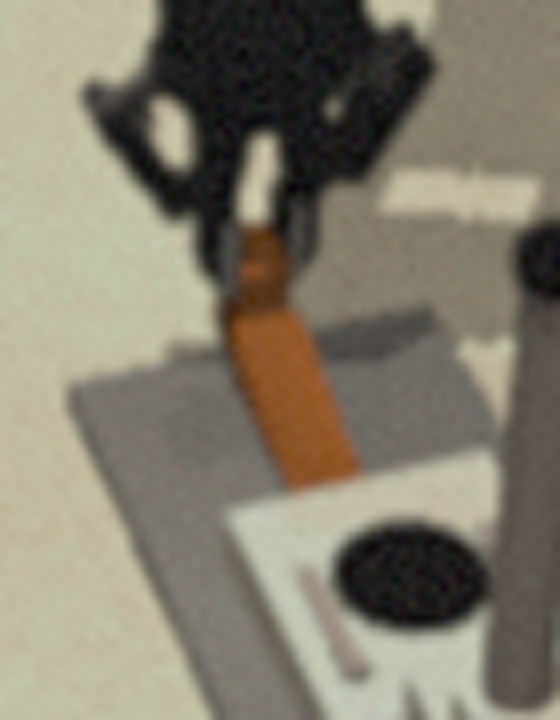

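```bash
python3 - <<'E'
from fit import *
S=np.array([630.44,59.78]);a=.2411;u=np.array([np.cos(a),np.sin(a)]);v=np.array([-u[1],u[0]])
for nm,px,z in (("tipL",(290,490),18),("tipR",(358,472),18),("rampTopL",(232,318),40),("rampTopR",(297,303),40),("stL",(228,512),37),("stR",(491,448),37)):
    q=P(px,(315,160),8);w=ray("scene",*q,z);d=w[:2]-S;print(nm,w.round(1),"along",d@u,"across",d@v)
E
```

```text
tipL [611.9  38.2  18. ] along -23.167692928776685 across -16.543729817757317
tipR [604.4  64.   18. ] along -24.246925092056866 across 10.270985932471813
rampTopL [540.8  23.9  40. ] along -95.56739647599268 across -13.41467199495446
rampTopR [534.2  49.2  40. ] along -95.99040129857735 across 12.7102219393765
stL [640.7  12.3  37. ] along -1.3327181195870228 across -48.534756485718674
stR [615.4 109.6  37. ] along -2.6545520331555323 across 52.00721695911926
```

Call:
move_arm(moves=[{"tx":0,"ty":-0.001,"tz":0,"roll":-0.002},{"tx":0,"ty":-0.001,"tz":0.0005,"roll":-0.002},{"tx":0,"ty":-0.001,"tz":0.001,"roll":-0.002},{"tx":0.005,"ty":-0.001,"tz":0.001,"roll":-0.002},{"tx":0.01,"ty":-0.001,"tz":0.001,"roll":-0.002},{"tx":0.015,"ty":-0.001,"tz":0.001,"roll":-0.002},{"tx":0.02,"ty":-0.001,"tz":0.001,"roll":-0.002},{"tx":0.025,"ty":-0.001,"tz":0.001,"roll":-0.002},{"tx":0.028,"ty":-0.001,"tz":0.001,"roll":-0.002},{"tx":0.03,"ty":-0.001,"tz":0.001,"roll":-0.002}])

```text
t: 14.75
position: [552.7, 40.7, 16.1]
orientation: [0.993, 0.119, -0.001, -0.0]
force: [-3.6, -1.9, 5.7]
opening: 18.0
```

```bash
python3 - <<'E'
from fit import *
s=get_state();print(s['t'],s['position'],s['orientation'],s['force'],s['moment'],s['opening'])
i=get_image("scene")
crop(i,315,160,70,90,8,"s15.png")
E
```

```text
14.75 [552.72318997  40.65697918  16.08435864] [ 9.92857095e-01  1.19302787e-01 -1.27036923e-03 -1.42584572e-04] [-3.60001213 -1.88788597  5.71580659] [-0.0822219   0.59887496  0.04788899] 18.005676067917975
```

View pics/s15.png

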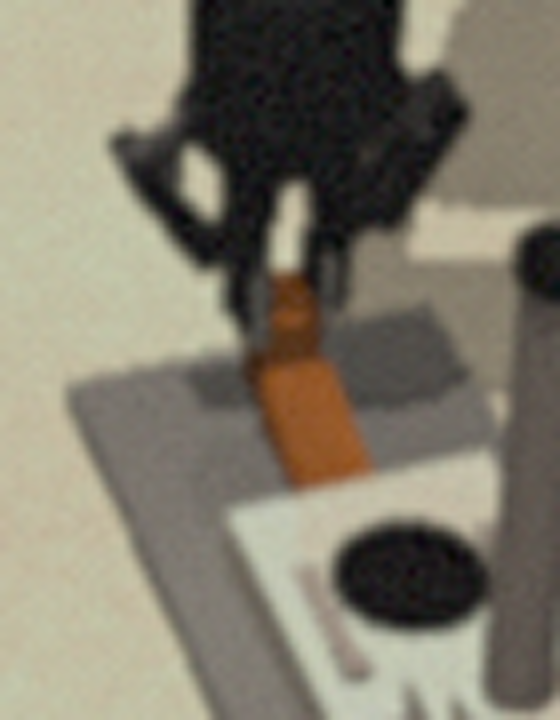

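Call:
move_arm(moves=[{"tx":0.003,"ty":0,"tz":0,"roll":0},{"tx":0.006,"ty":0,"tz":0,"roll":0},{"tx":0.009,"ty":0,"tz":0,"roll":0},{"tx":0.012,"ty":0,"tz":0,"roll":0},{"tx":0.014,"ty":0,"tz":0,"roll":0},{"tx":0.015,"ty":0,"tz":0,"roll":0},{"tx":0.015,"ty":0,"tz":0,"roll":0},{"tx":0.015,"ty":0,"tz":0,"roll":0},{"tx":0.015,"ty":0,"tz":0,"roll":0},{"tx":0.015,"ty":0,"tz":0,"roll":0}])

```text
t: 16.05
position: [567.5, 44.2, 16.1]
orientation: [0.993, 0.119, -0.001, -0.0]
force: [-3.8, -0.7, 6.6]
opening: 18.0
```

```bash
python3 - <<'E'
from fit import *
s=get_state();print(s['t'],s['position'],s['orientation'],s['force'],s['moment'],s['opening'])
E
```

```text
16.05 [567.49953653  44.22350262  16.09335396] [ 9.92865425e-01  1.19236612e-01 -9.27655298e-04 -1.30612798e-04] [-3.77833923 -0.6758791   6.63864737] [-0.01330069  0.52897746  0.0160902 ] 18.028635923704353
```

Call:
move_arm(moves=[{"tx":0.001,"ty":0,"tz":0,"roll":0},{"tx":0.002,"ty":0,"tz":0,"roll":0},{"tx":0.003,"ty":0,"tz":0,"roll":0},{"tx":0.004,"ty":0,"tz":0,"roll":0},{"tx":0.005,"ty":0,"tz":0,"roll":0},{"tx":0.005,"ty":0,"tz":0,"roll":0},{"tx":0.005,"ty":0,"tz":0,"roll":0},{"tx":0.005,"ty":0,"tz":0,"roll":0},{"tx":0.005,"ty":0,"tz":0,"roll":0},{"tx":0.005,"ty":0,"tz":0,"roll":0}])

```text
t: 17.3
position: [572.4, 45.4, 16.1]
orientation: [0.993, 0.119, -0.001, -0.0]
force: [-2.7, -1.0, 5.9]
opening: 18.2
```

```bash
python3 - <<'E'
from fit import *
s=get_state();print(s['t'],s['position'],s['orientation'],s['force'],s['moment'],s['opening'])
E
```

```text
17.3 [572.35211031  45.41222993  16.09293008] [ 9.92864316e-01  1.19245633e-01 -9.55602682e-04 -1.28684308e-04] [-2.6735618  -1.04549294  5.91512692] [-0.01271142  0.56099953 -0.00957971] 18.238845261682417
```

Call:
move_arm(moves=[{"tx":0.001,"ty":0,"tz":0,"roll":0},{"tx":0.002,"ty":0,"tz":0,"roll":0},{"tx":0.003,"ty":0,"tz":0,"roll":0},{"tx":0.004,"ty":0,"tz":0,"roll":0},{"tx":0.004,"ty":0,"tz":0,"roll":0},{"tx":0.004,"ty":0,"tz":0,"roll":0},{"tx":0.004,"ty":0,"tz":0,"roll":0},{"tx":0.004,"ty":0,"tz":0,"roll":0},{"tx":0.004,"ty":0,"tz":0,"roll":0},{"tx":0.004,"ty":0,"tz":0,"roll":0}])

```text
t: 18.55
position: [573.1, 45.8, 16.1]
orientation: [0.993, 0.119, -0.004, -0.0]
force: [-8.7, -3.3, 9.7]
opening: 18.2
```

```bash
python3 - <<'E'
from fit import *
s=get_state();print(s['t'],s['position'],s['orientation'],s['force'],s['moment'],s['opening'])
E
```

```text
18.55 [573.14492673  45.80894359  16.09286474] [ 9.92831611e-01  1.19452477e-01 -4.05677473e-03 -2.01110901e-04] [-8.74028202 -3.32236818  9.66922169] [-0.47226509  1.2545769  -0.01226902] 18.171819551505788
```

Call:
move_arm(moves=[{"tx":0.0005,"ty":0,"tz":0,"roll":0},{"tx":0.001,"ty":0,"tz":0,"roll":0},{"tx":0.0015,"ty":0,"tz":0,"roll":0},{"tx":0.002,"ty":0,"tz":0,"roll":0},{"tx":0.0025,"ty":0,"tz":0,"roll":0},{"tx":0.003,"ty":0,"tz":0,"roll":0},{"tx":0.0035,"ty":0,"tz":0,"roll":0},{"tx":0.004,"ty":0,"tz":0,"roll":0},{"tx":0.004,"ty":0,"tz":0,"roll":0},{"tx":0.004,"ty":0,"tz":0,"roll":0}], force=100)

```text
t: 19.8
position: [573.3, 46.0, 16.2]
orientation: [0.993, 0.12, -0.008, -0.0]
force: [-14.9, -7.5, 16.2]
opening: 17.5
```

```bash
python3 - <<'E'
from fit import *
s=get_state();print(s['t'],s['position'],s['orientation'],s['force'],s['moment'],s['opening'])
i=get_image("scene")
crop(i,315,160,70,90,8,"s16.png")
E
```

```text
19.8 [573.26809331  45.99674947  16.16513048] [ 9.92775672e-01  1.19726419e-01 -7.87490560e-03 -1.90240343e-04] [-14.9271342   -7.47075392  16.20133451] [-1.03995619  2.03399357 -0.09204349] 17.498836973630414
```

View pics/s16.png

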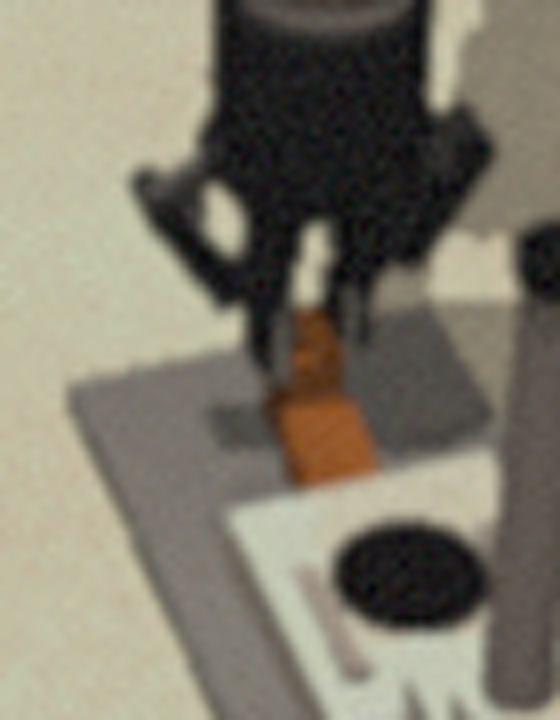

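```bash
python3 - <<'E'
from fit import *
S=np.array([630.44,59.78]);a=.2411;u=np.array([np.cos(a),np.sin(a)]);v=np.array([-u[1],u[0]])
for nm,px,z in (("L",(303,490),33),("R",(381,468),33),("rampTopL",(275,402),40),("rampTopR",(352,388),40),("blkTopL",(296,313),62),("blkTopR",(330,308),62),("stL",(228,512),37),("stR",(493,448),37)):
    q=P(px,(315,160),8);w=ray("scene",*q,z);d=w[:2]-S;print(nm,w.round(1),"along",d@u,"across",d@v)
E
```

```text
L [627.6  40.5  33. ] along -7.319221432945209 across -18.02265255371722
R [618.5  69.7  33. ] along -9.177887963477964 across 12.482341979314295
rampTopL [588.4  34.8  40. ] along -46.80255550239238 across -14.261201196995438
rampTopR [583.1  63.6  40. ] along -45.09204281113942 across 15.039079469061429
blkTopL [565.1  44.5  62. ] along -67.13806250243253 across 0.7451990428940665
blkTopR [563.3  57.2  62. ] along -65.85155752042544 across 13.508746744514836
stL [640.7  12.3  37. ] along -1.3327181195870228 across -48.534756485718674
stR [615.5 110.4  37. ] along -2.4302610374376403 across 52.687160817981045
```

Call:
move_arm(moves=[{"tx":0,"ty":0,"tz":-0.0005,"roll":0},{"tx":0,"ty":0,"tz":-0.001,"roll":0},{"tx":0,"ty":0,"tz":-0.0015,"roll":0},{"tx":0,"ty":0,"tz":-0.002,"roll":0},{"tx":0,"ty":0,"tz":-0.002,"roll":0},{"tx":0,"ty":0,"tz":-0.002,"roll":0},{"tx":0,"ty":0,"tz":-0.002,"roll":0},{"tx":0,"ty":0,"tz":-0.002,"roll":0},{"tx":0,"ty":0,"tz":-0.002,"roll":0},{"tx":0,"ty":0,"tz":-0.002,"roll":0}])

```text
t: 21.1
position: [573.5, 46.4, 16.6]
orientation: [0.993, 0.119, -0.008, -0.001]
force: [-11.3, -5.6, 5.7]
opening: 17.5
```

```bash
python3 - <<'E'
from fit import *
s=get_state();print(s['t'],s['position'],s['orientation'],s['force'],s['moment'],s['opening'])
E
```

```text
21.1 [573.53127641  46.38798162  16.60811512] [ 9.92811731e-01  1.19433242e-01 -7.76588953e-03 -5.07637265e-04] [-11.27889891  -5.60162619   5.74030056] [-0.92532358  1.63260154 -0.15452947] 17.45310601117392
```

Call:
move_arm(moves=[{"tx":0.0005,"ty":0,"tz":0,"roll":0},{"tx":0.001,"ty":0,"tz":0,"roll":0},{"tx":0.0015,"ty":0,"tz":-0.0005,"roll":0},{"tx":0.002,"ty":0,"tz":-0.0005,"roll":0},{"tx":0.0025,"ty":0,"tz":-0.0005,"roll":0},{"tx":0.003,"ty":0,"tz":-0.0005,"roll":0},{"tx":0.0035,"ty":0,"tz":-0.0005,"roll":0},{"tx":0.004,"ty":0,"tz":-0.0005,"roll":0},{"tx":0.004,"ty":0,"tz":-0.0005,"roll":0},{"tx":0.004,"ty":0,"tz":-0.0005,"roll":0}])

```text
t: 22.35
position: [575.6, 47.7, 16.8]
orientation: [0.993, 0.12, -0.01, -0.001]
force: [-14.3, -5.4, 6.0]
opening: 17.4
```

```bash
python3 - <<'E'
from fit import *
s=get_state();print(s['t'],s['position'],s['orientation'],s['force'],s['moment'],s['opening'])
from scipy.spatial.transform import Rotation as R
print(R.from_quat(s['orientation']).as_matrix().round(4))
E
```

```text
22.35 [575.61181837  47.72047084  16.77153492] [ 0.99277679  0.11959034 -0.0095608  -0.00099421] [-14.34382581  -5.36577745   5.97393679] [-0.71858189  1.95464679 -0.07775769] 17.36507688780543
[[ 9.712e-01  2.374e-01 -1.920e-02]
 [ 2.375e-01 -9.714e-01 -3.000e-04]
 [-1.870e-02 -4.300e-03 -9.998e-01]]
```

Call:
move_arm(moves=[{"tx":0.0005,"ty":0,"tz":0,"roll":0},{"tx":0.001,"ty":0.0005,"tz":0,"roll":0},{"tx":0.0015,"ty":0.001,"tz":-0.0003,"roll":0},{"tx":0.002,"ty":0.001,"tz":-0.0003,"roll":0},{"tx":0.0025,"ty":0.001,"tz":-0.0003,"roll":0},{"tx":0.003,"ty":0.001,"tz":-0.0003,"roll":0},{"tx":0.0035,"ty":0.001,"tz":-0.0003,"roll":0},{"tx":0.004,"ty":0.001,"tz":-0.0003,"roll":0},{"tx":0.0045,"ty":0.001,"tz":-0.0003,"roll":0},{"tx":0.005,"ty":0.001,"tz":-0.0003,"roll":0}])

```text
t: 23.6
position: [580.5, 48.5, 16.8]
orientation: [0.993, 0.12, -0.01, -0.001]
force: [-12.4, -2.7, 4.6]
opening: 17.5
```

```bash
python3 - <<'E'
from fit import *
s=get_state();print(s['t'],s['position'],s['orientation'],s['force'],s['moment'],s['opening'])
i=get_image("scene")
crop(i,315,160,70,90,8,"s17.png")
E
```

```text
23.6 [580.4530925   48.49495304  16.83904995] [ 0.99276384  0.11967699 -0.00977351 -0.00136249] [-12.36739685  -2.72265552   4.64735901] [-0.3587293   1.92725927  0.00408576] 17.52121450168027
```

View pics/s17.png

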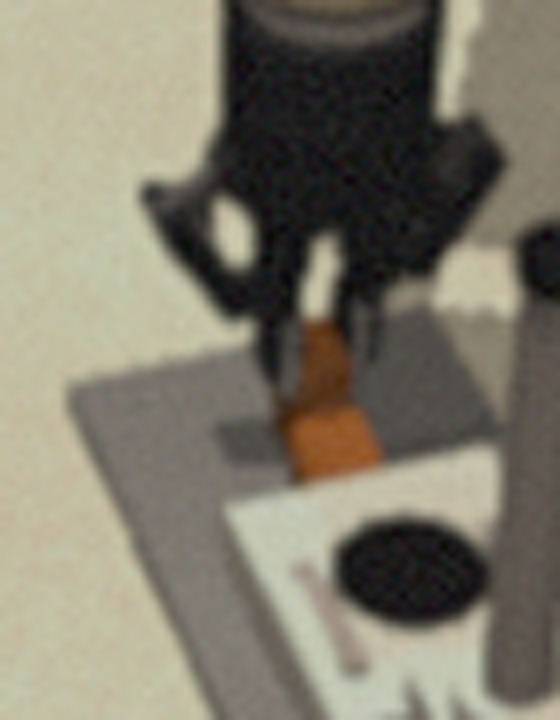

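Call:
move_arm(moves=[{"tx":0.0005,"ty":0,"tz":0,"roll":0},{"tx":0.001,"ty":0,"tz":0,"roll":0},{"tx":0.0015,"ty":0,"tz":0,"roll":0},{"tx":0.002,"ty":0,"tz":0,"roll":0},{"tx":0.0025,"ty":0,"tz":0,"roll":0},{"tx":0.003,"ty":0,"tz":0,"roll":0},{"tx":0.0035,"ty":0,"tz":0,"roll":0},{"tx":0.004,"ty":0,"tz":0,"roll":0},{"tx":0.0045,"ty":0,"tz":0,"roll":0},{"tx":0.005,"ty":0,"tz":0,"roll":0}])

```text
t: 24.9
position: [585.6, 49.6, 16.8]
orientation: [0.993, 0.12, -0.01, -0.001]
force: [-12.7, -3.4, 5.3]
opening: 17.2
```

```bash
cat > rise.py <<'E'
from fit import *
s=get_state();print(s['t'],s['position'],s['orientation'],s['force'],s['moment'],s['opening'])
d=s['position'][:2]-[627.5,58.1];print("along",d@[.9713,.2377],"across",d@[-.2377,.9713])
i=get_image("scene");i2=get_image("scene")
crop(i,315,160,70,90,8,"s_%d.png"%(s['t']*100))
a=cv2.imread("pics/scene0.png")[:,:,::-1]
g=lambda m:cv2.cvtColor(np.ascontiguousarray(m),cv2.COLOR_RGB2GRAY).astype(np.float32)
A=g(a);B=(g(i)+g(i2))/2
def ecc(x,y,w,h):
    W=np.eye(2,3,dtype=np.float32)
    c,W=cv2.findTransformECC(A[y:y+h,x:x+w],B[y-0:y+h,x:x+w],W,cv2.MOTION_TRANSLATION,(3,200,1e-6),None,3)
    return W[:,2],c
print("stage disc",ecc(353,222,21,20)); print("ref base corner",ecc(344,255,24,24))
p=proj("scene",[[660,60,37],[660,60,41]]);print("px per 4mm",p[1]-p[0])
E
python3 rise.py; ls pics | tail -30 | tr '\n' ' '
```

```text
24.9 [585.58916654  49.60230796  16.81859597] [ 0.99276955  0.11965053 -0.00952617 -0.00127298] [-12.65395628  -3.41710823   5.25270757] [-0.4110476   1.9718753  -0.03976847] 17.235182635983545
along -42.72789393740478 across 1.708396840011421
stage disc (array([ 0.14303514, -1.0474268 ], dtype=float32), 0.9962062709592479)
ref base corner (array([-0.0144364 , -0.01019635], dtype=float32), 0.9979340287469725)
px per 4mm [ 0.06754313 -1.02402771]
s1.png s10.png s11.png s12.png s13.png s14.png s15.png s16.png s17.png s2.png s3.png s4.png s5.png s6.png s7.png s8.png s9.png s_2490.png s_st.png s_w.png scene0.png scene1.png t1.png t13.png t2.png t_st.png t_w.png top0.png top1.png
```

Call:
move_arm(moves=[{"tx":0,"ty":0,"tz":0,"roll":0},{"tx":0,"ty":0,"tz":0,"roll":0},{"tx":0,"ty":0,"tz":0,"roll":0},{"tx":0,"ty":0,"tz":0,"roll":0},{"tx":0,"ty":0,"tz":0,"roll":0},{"tx":0,"ty":0,"tz":0,"roll":0},{"tx":0,"ty":0,"tz":0,"roll":0},{"tx":0,"ty":0,"tz":0,"roll":0},{"tx":0,"ty":0,"tz":0,"roll":0},{"tx":0,"ty":0,"tz":0,"roll":0}])

```text
t: 26.25
position: [585.6, 49.6, 16.8]
orientation: [0.993, 0.12, -0.01, -0.001]
force: [-13.0, -3.3, 5.5]
opening: 17.7
```

```bash
python3 rise.py; cp pics/s_26*.png pics/fin.png; python3 -c "
from h import *
cv2.imwrite('pics/sceneF.png',get_image('scene')[:,:,::-1])"
```

```text
26.25 [585.60562182  49.62891513  16.7757362 ] [ 0.99276954  0.11965169 -0.00951021 -0.00129278] [-13.04326894  -3.3212212    5.50416436] [-3.56487451e-01  1.82999845e+00 -1.17611607e-03] 17.656442835028958
along -42.70558640355264 across 1.7303289554836763
stage disc (array([ 0.14183198, -1.0508276 ], dtype=float32), 0.996284957331132)
ref base corner (array([-0.00473454, -0.00372896], dtype=float32), 0.9978884231173794)
px per 4mm [ 0.06754313 -1.02402771]
```

View pics/fin.png

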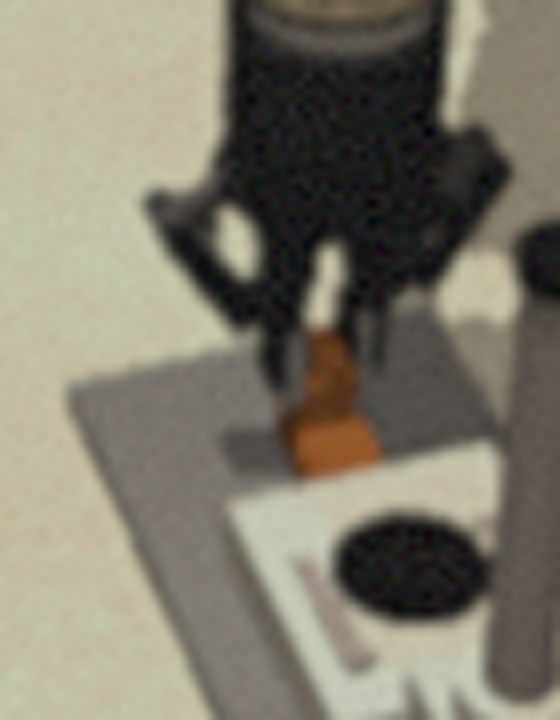

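View pics/sceneF.png

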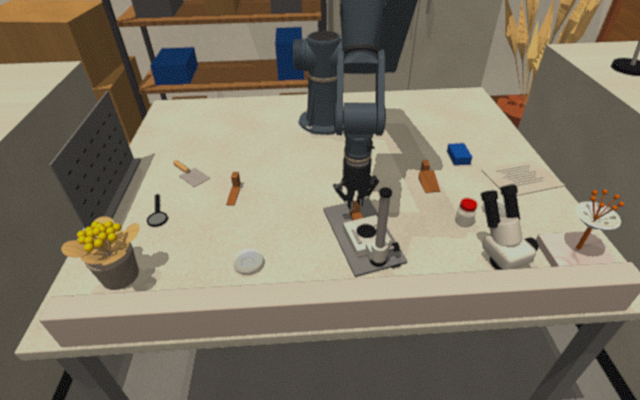

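```bash
python3 -c "
from plant import *
print(sign_off())"
```

```text
the job is handed in; nothing more can be done
None
```

The narrow, thick wedge is under the middle of the stage's front edge, and the stage has risen about 4 mm. The gripper still holds the wedge. I handed the job in at about 26 s; it reports no verdict.

**Lift:** image matching on the stage against the first picture gives 4.1 mm. The wedge travelled about 13 mm past first contact, which at its slope gives 3.9 mm. Holding still for 1.25 s did not change either figure.

**Forces:** the push was about 13 N at the end, with about 5 N pressing down on the base. The highest push was about 17 N, with about 16 N downwards. At that point the wedge was stuck, so I raised the arm slightly to free it.

**Surroundings:** in the last picture the other wedges and the things around them look to be where they were at the start.

**Disagreements:**
- The two cameras differed by about 5 mm on absolute positions, though they agreed on positions relative to each other.
- The fingertips looked about 20 mm higher in the picture than the stated tool point, so I gripped the wedge a second time, 10 mm lower.
- The gripper is tilted about 1° by the push.
- The wedge may sit about 2 mm off the centre of the opening, within its 6 mm clearance. A small sideways force during the push mostly went away.

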